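# Planes across the bench in reverse order

### The arm

A 7-joint arm with a two-finger parallel gripper is mounted at the origin on the work surface. World frame = base frame: x ahead of the robot, y to its left, z up, the work surface at z = 0. Lengths are in m, angles in rad, forces in N, time in s.
With the tool pointing down it reaches from about 0.425 to 0.925 m from the base axis. Payload 6.8 kg.
Tool frame: the origin (TCP) lies midway between the tips of the shut fingers; the grasp point (between the pads) lies 19 mm behind it; z points along the fingers, y is the line along which they close (so a half turn about z gives the same grasp; the last joint's range is limited). The gripper opens to 85 mm and grips with 20 to 120 N. Pads are 22 mm wide; open, the fingers measure 114 mm over their backs; the gripper's body (76 mm by 85 mm) begins 54 mm behind the grasp point. The pads swing forward as they close: fully open they stand 13 mm farther back than shut.
Start: joints at [-1.252, 0.477, 0.022, 1.555, -0.011, 1.109, -0.083], TCP at [0.279, 0.614, 0.195] pointing down, gripper open.
Joint ranges: [-2.96, 2.96], [-0.34, 2.1], [-1.41, 1.46], [0.24, 2.44], [-1.37, 4.51], [0.17, 1.92], [-2.96, 2.96]. Speed limits (rad/s): [2.39, 2.39, 3.14, 3.14, 3.14, 3.14, 3.14].

### API

Orientations are given as a unit quaternion [w, x, y, z].
In Python, from station import * gives the robot as it stands.
- The arm moves only by the shell command python3 -m creep 'ROWS' [FORCE]. ROWS is JSON, a list of rows, each a list of 7 numbers: the gripper command: -1 is shut, 1 is fully open, values between are in proportion, then the shift along the world's x, y, z in mm, then the turn, a rotation vector about the world's x, y, z in rad. A call has 1 to 5 rows; each row shifts and turns the commanded pose from where the row before left it; what a row does not reach is not made up. A row lasts 1/8 s, in which the tool goes at most 62.5 mm and 10.7 degrees, less where a joint would pass 70% of its speed; a pose out of reach is approached as far as the arm can. A call is refused whole if a number of a shift passes 62.5 or a number of a turn 0.188, either way. A call with a gripper value outside its range is refused whole. The fingers move at their own pace and stop on an object; FORCE is the grip in N (left out, the last holds). Time passes only in rows, so rows that do not move let the fingers close. It gives the time, the measured TCP pose, the force, the opening and the grip force at its end, in the units of the state.
- get_obs(): the state, without advancing time (a new reading comes with each control period).
- read_camera(name): name is "side" or "top" or "wrist"; returns (picture, depth): 384x512x3 uint8, red, green, blue; 384x512 float32, m along the optical axis (not along the pixel's ray), 0 where there is no reading.
- camera_params(name): a dict with "intrinsics" (3x3 intrinsics, pixels), "k1" (the pictures are not rectified: a ray, as slopes to the right and down, at radius r is drawn at 1 + k1 r^2 times it, then the intrinsics apply), "cam_to_world" (4x4, takes a point from camera to world coordinates); the wrist camera has in their place "mount" (4x4, takes a point from camera to tool coordinates, whose origin is the TCP and whose axes are the flange's). Camera axes: x right, y up, looking along -z (the intrinsics and any distortion apply to the point x, -y, -z); pixel columns grow to the right and rows downward; lengths in m; the calibration is good to about 2 mm. A picture is of the moment at which its call begins: read the wrist's pose just before it. camera_params takes no time and is no camera call.
- hand_in(): hands the job in; it is judged then, once.
The state is a dict: "t": time; "q": joint angles; "joint_vel": joint speeds; "joint_torque": joint torques, N m; "eef_pos": TCP position; "tool_rot": TCP orientation; "contact_force": force on the tool from outside, world axes, zero at the start; "torque": the same for the moment, N m; "gripper_width": opening from 0.0 (shut) to 1.0 (fully open); "grasp_force": force on a finger pad.
Only numpy, scipy, OpenCV 4.12 (cv2) and the standard library are available. Lean on these libraries where they do the work, as an engineer would, in place of code of your own. Each camera call takes 0.05 s, during which the arm holds its last target. There are 200 camera calls.

### The job

The pupil sitting opposite gets the four little planes in her own rack: move them from the old rack, where each stands in its tray, to the empty rack with the four bays, in reverse order, so that the plane now at the left end comes to the right end, the second from the left becomes the second from the right, and so on. Set each one flat and lengthwise (toe either way) in a bay of its own.

Things in the scene. Friction and masses are not known exactly. Their poses are not given: they have to be found in the camera images.
- plane_thumb: Smallest plane: solid brass thumb plane with rounded ends, 42 long, 22 wide, body 28 mm high with flat parallel sides over the middle 20 mm of its length, a small blade and wedge rising to about 43 mm. About 0.12 kg. Underside at the origin (centre of the sole), x along its length with the toe at -x, y across, z up.
- plane_block: Steel block plane, sole 62 by 30 and 6 mm thick, on it a dark body 44 long (centred 4 mm behind the origin), 30 wide with flat sides up to 30 mm, sloping cap and small round knob at the toe up to about 43 mm. About 0.22 kg. Underside at the origin (centre of the sole), x along its length with the toe at -x, y across, z up.
- plane_tail: Light-wood plane with brass sole and a thin brass tail ending in a wooden ball: body 36 long, 26 wide, 30 mm high, centred at x = -17 mm (grip it there, by its sides); the tail runs to x = +35 mm; the blade rises to about 45 mm. About 0.09 kg. Underside at the origin (near the rear end of the body, mid-length, at sole height), x along its length with the toe at -x, y across, z up.
- plane_horn: Wooden plane 62 long, 34 wide, 30 mm high with flat sides, a dark turned horn at the toe up to 55 mm and a blade and wedge up to about 52 mm. About 0.13 kg. Underside at the origin (centre of the sole), x along its length with the toe at -x, y across, z up.
- tray_thumb: Fixed wooden tray with grey floor, 92 (x) by 74 (y) mm, in which the brass thumb plane stands at the start. Four such trays, all alike, 92 mm apart along their y on a dark bar, are the old rack. Floor 4 mm above the origin (10 mm above the bench), rim 5 mm higher and 5 mm thick. Origin: underside centre. It never moves, so it tells the plane's old place.
- tray_block: Fixed wooden tray with grey floor, 92 (x) by 74 (y) mm, in which the steel block plane stands at the start. Four such trays, all alike, 92 mm apart along their y on a dark bar, are the old rack. Floor 4 mm above the origin (10 mm above the bench), rim 5 mm higher and 5 mm thick. Origin: underside centre. It never moves, so it tells the plane's old place.
- tray_tail: Fixed wooden tray with grey floor, 92 (x) by 74 (y) mm, in which the wooden plane with the tail stands at the start. Four such trays, all alike, 92 mm apart along their y on a dark bar, are the old rack. Floor 4 mm above the origin (10 mm above the bench), rim 5 mm higher and 5 mm thick. Origin: underside centre. It never moves, so it tells the plane's old place.
- tray_horn: Fixed wooden tray with grey floor, 92 (x) by 74 (y) mm, in which the wooden plane with the horn stands at the start. Four such trays, all alike, 92 mm apart along their y on a dark bar, are the old rack. Floor 4 mm above the origin (10 mm above the bench), rim 5 mm higher and 5 mm thick. Origin: underside centre. It never moves, so it tells the plane's old place.
- new_rack: The empty rack: a fixed plywood board, 96 (x) by 378 (y) mm, with four bays at y = -138, -46, +46, +138 mm, each 82 (x) by 64 (y) mm inside, floor 10 mm above the bench, rim 5 mm higher and 5 mm thick. Origin: underside centre. Old and new rack lie one nearer the robot, the other beyond it (either way), both nearly along world y, within 0.1 rad, their +y ends the same way.
- old_rack: The old rack's bar: fixed dark wood, 96 (x) by 378 (y) by 6 mm, with the four trays on it at y = -138, -46, +46, +138 mm. Origin: underside centre, on the bench. Between the two racks stand and lie, loose, a closed amber glass jar 40 mm in diameter and 68 mm high, a pencil and a wax block, both under 15 mm high: they take no part.

How it is judged:
By the outcome, as a careful person would: the job done as asked, in the order asked, and still so for the second after the job is handed in, with the robot touching nothing.
It also fails if it takes over 106 s, if anything falls off the work surface, if the arm or the gripper's body presses on something with over 40 N, if the wrist force passes 120 N, or if a joint passes its speed limit or range.

## Working session

There is one attempt and no reset: what is moved stays moved. The work goes in short steps, Python scripts to look and compute and a shell command to move; the robot and the scene stay as the last step left them, time stands still between calls to the robot, and variables do not carry over. Pictures are saved under pics/ and viewed, at most 14 in all, crops included, and the job is handed in when it is done.

```bash
ls; mkdir -p pics; python3 - <<'E'
from station import *
import cv2
o=get_obs();print(o)
for n in("top","side"):
    p,d=read_camera(n);c=camera_params(n);print(n,c)
    cv2.imwrite(f"pics/{n}0.png",p[:,:,::-1])
    import numpy as np;np.save(f"pics/{n}0.npy",d)
E
```

```text
pics
{'t': 0.0, 'q': array([-1.25211535,  0.47779244,  0.02234513,  1.55646957, -0.0115131 ,
        1.10928867, -0.08311739]), 'joint_vel': array([-0.00186558,  0.00163943, -0.00099338,  0.00110667, -0.00094453,
        0.00081835, -0.00139257]), 'joint_torque': array([-8.87003662e-04, -5.96474969e+01,  1.60752073e+00, -2.81189096e+01,
        1.24653368e-02,  9.65496758e-03,  1.29191335e-05]), 'eef_pos': array([0.27915383, 0.6138405 , 0.19372336]), 'tool_rot': array([-1.31301155e-04,  2.11777843e-01,  9.77317404e-01, -9.05474841e-04]), 'contact_force': array([ 0.4478928 , -0.37351288, -0.17645233]), 'torque': array([ 0.01039249, -0.01286136, -0.01539642]), 'grasp_force': 0.0, 'gripper_width': 1.001811068770249}
top {'intrinsics': array([[430.81899809,   0.        , 261.32823332],
       [  0.        , 430.81899809, 192.38762103],
       [  0.        ,   0.        ,   1.        ]]), 'k1': -0.11585761490284571, 'cam_to_world': array([[ 2.10179743e-03,  9.96538611e-01, -8.31046226e-02,
         4.92015278e-01],
       [-9.99997654e-01,  2.13808928e-03,  3.47706529e-04,
        -3.67710171e-02],
       [ 5.24188084e-04,  8.31036968e-02,  9.96540767e-01,
         7.46017655e-01],
       [ 0.00000000e+00,  0.00000000e+00,  0.00000000e+00,
         1.00000000e+00]])}
side {'intrinsics': array([[368.0562153 ,   0.        , 258.98495277],
       [  0.        , 368.0562153 , 189.62527529],
       [  0.        ,   0.        ,   1.        ]]), 'k1': -0.11795567669308608, 'cam_to_world': array([[ 0.91236996,  0.3053548 , -0.27265272,  0.38439873],
       [-0.40890035,  0.64799879, -0.64257146, -0.44013149],
       [-0.01953365,  0.69775069,  0.71607431,  0.52270576],
       [ 0.        ,  0.        ,  0.        ,  1.        ]])}
```

View pics/top0.png

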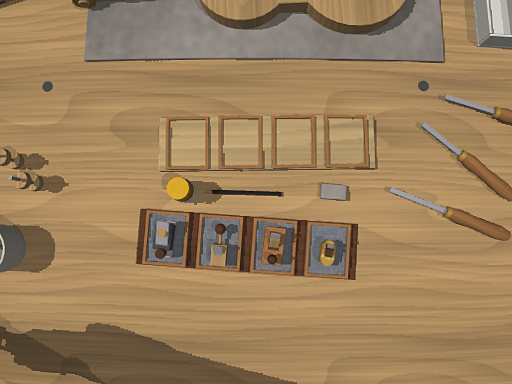

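View pics/side0.png

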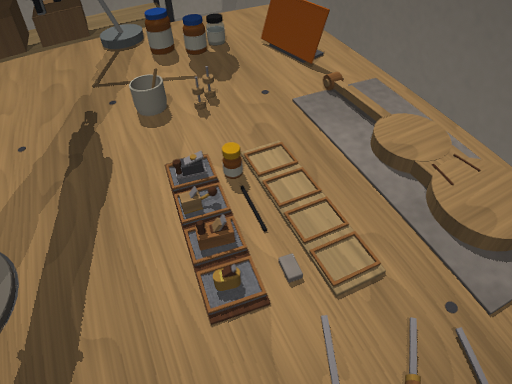

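The top view shows, from image left (+y): block (165,238), tail (219,243), horn (274,243) and thumb (328,251). The empty rack is beyond at row ~142, with the jar at (179,188). Next I'll rectify the view and measure.

```bash
cat > h.py <<'E'
import numpy as np, cv2
from station import *
from scipy.spatial.transform import Rotation as R
def cloud(name, pd=None, T=None):
    p,d=pd if pd else read_camera(name); c=camera_params(name); K=c["intrinsics"]
    v,u=np.mgrid[:384,:512].astype(np.float32)
    n=cv2.undistortPoints(np.stack([u,v],-1).reshape(-1,1,2),K,np.array([c["k1"],0,0,0.])).reshape(384,512,2)
    T=c["cam_to_world"] if T is None else T
    P=np.stack([n[...,0]*d,-n[...,1]*d,-d],-1)@T[:3,:3].T+T[:3,3]
    P[d<=0]=np.nan
    return p,P
def wrist():
    o=get_obs(); T=np.eye(4); w=o["tool_rot"]; T[:3,:3]=R.from_quat(np.r_[w[1:],w[0]]).as_matrix(); T[:3,3]=o["eef_pos"]
    return cloud("wrist",T=T@camera_params("wrist")["mount"])
def ortho(p,P,x0,x1,y0,y1,s=1.5e-3):
    """row = (x1-x)/s, col=(y1-y)/s"""
    H=int((x1-x0)/s);W=int((y1-y0)/s);im=np.zeros((H,W,3),np.uint8);z=np.full((H,W),-1.)
    for q,c in zip(P.reshape(-1,3),p.reshape(-1,3)):
        if np.isnan(q[0]):continue
        r=int((x1-q[0])/s);k=int((y1-q[1])/s)
        if 0<=r<H and 0<=k<W and q[2]>z[r,k]: z[r,k]=q[2];im[r,k]=c
    return im,z
def rect(P,m):
    r=cv2.minAreaRect(P[m][:,:2].astype(np.float32)*1000); return np.round(cv2.boxPoints(r)).astype(int).tolist(),np.round(r[0],1),np.round(r[1],1),round(r[2],1)
E
python3 - <<'E'
from h import *
p=cv2.imread("pics/top0.png")[:,:,::-1];d=np.load("pics/top0.npy")
_,P=cloud("top",(p,d))
Z=P[...,2]
for n,(a,b,c,e) in dict(bench=(300,330,200,400),old=(205,285,130,362),new=(110,176,152,380)).items():
    m=np.zeros(Z.shape,bool);m[a:b,c:e]=1
    print(n,np.nanmedian(Z[m]))
    if n=="bench": z0=np.nanmedian(Z[m]);continue
    print(rect(P,m&(Z>z0+.0035)&(Z<z0+.02)), rect(P,m&(Z>z0+.012)&(Z<z0+.02)))
for n,(c,e) in dict(block=(146,187),tail=(201,241),horn=(253,294),thumb=(306,350)).items():
    m=np.zeros(Z.shape,bool);m[215:272,c:e]=1
    print(n,m.sum(),rect(P,m&(Z>z0+.022)),"top",rect(P,m&(Z>z0+.035)),np.nanmax(Z[m]))
big=cv2.resize(p[200:285,130:365],None,fx=3.4,fy=3.4,interpolation=cv2.INTER_CUBIC)
cv2.imwrite("pics/z1.png",big[:,:,::-1])
E
```

```text
bench 1.9902073837119172e-05
old 0.007999634917855714
([[396, -198], [524, -204], [544, 179], [416, 186]], array([470.1,  -9.3]), array([383.6, 127.8]), 87.0) ([[406, -183], [499, -189], [523, 161], [431, 167]], array([464.7, -11. ]), array([350.9,  92.6]), 86.0)
new 0.009650184311165488
([[577, 149], [588, -248], [702, -245], [692, 152]], array([639.7, -48.1]), array([114.5, 396.9]), 1.5) ([[593, 140], [596, -233], [691, -232], [688, 141]], array([642.1, -46.1]), array([ 95.3, 373.6]), 0.5)
block 2337 ([[441, 116], [501, 107], [505, 136], [445, 145]], array([473.1, 125.9]), array([30. , 61.1]), 81.5) top ([[441, 116], [501, 107], [505, 136], [445, 145]], array([473.1, 125.9]), array([30. , 61.1]), 81.5) 0.05499324202684952
tail 2280 ([[429, 22], [498, 17], [500, 43], [431, 48]], array([464.5,  32.5]), array([26.2, 69.2]), 86.4) top ([[429, 21], [498, 18], [500, 45], [431, 47]], array([464.5,  32.9]), array([26.1, 69.1]), 87.6) 0.05426358900502648
horn 2337 ([[431, -70], [492, -78], [497, -44], [435, -36]], array([463.8, -57. ]), array([34.2, 62.3]), 82.2) top ([[431, -70], [492, -78], [497, -44], [435, -36]], array([463.8, -57. ]), array([34.2, 62.3]), 82.2) 0.06598154957324798
thumb 2508 ([[430, -153], [470, -160], [473, -139], [434, -133]], array([ 451.8, -146.2]), array([20.9, 40. ]), 81.2) top ([[430, -153], [470, -160], [473, -140], [434, -132]], array([ 451.8, -146.3]), array([20.7, 40.1]), 79.6) 0.05472219534670486
```

View pics/z1.png

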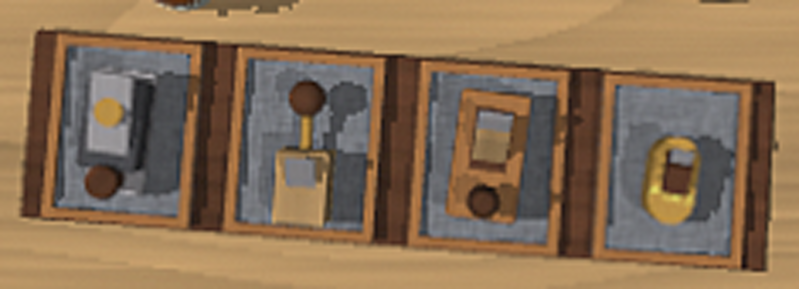

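The planes are clearly resolved and all toes point to −x: block (100,125), tail (300,185), horn (490,155), thumb (672,180) in the zoomed crop. Now I'll start moving toward the block and refine the bay positions.

```bash
python3 -m creep '[[0.4,20,-49,0,0,0,0.028],[0.4,20,-49,0,0,0,0.028],[0.4,20,-49,0,0,0,0.028],[0.4,20,-49,0,0,0,0.028],[0.4,20,-49,0,0,0,0.028]]' 60; python3 -m creep '[[0.4,20,-49,0,0,0,0.028],[0.4,20,-49,0,0,0,0.028],[0.4,20,-49,0,0,0,0.028],[0.4,20,-49,0,0,0,0.028],[0.4,20,-49,0,0,0,0.028]]'
python3 - <<'E'
from h import *
p=cv2.imread("pics/top0.png")[:,:,::-1];d=np.load("pics/top0.npy")
_,P=cloud("top",(p,d)); Z=P[...,2]
# rim colour mask on new rack
hsv=cv2.cvtColor(np.ascontiguousarray(p),cv2.COLOR_RGB2HSV)
for a,b in((163,214),(215,267),(268,320),(321,372)):
    m=np.zeros(Z.shape,bool);m[112:172,a:b]=1
    mm=m&(Z>.0125)&(Z<.02)
    k=(p[...,0].astype(int)-p[...,2]>70)&m
    print(rect(P,mm)[1:],rect(P,k)[1:])
q=get_obs();print(q["eef_pos"],q["tool_rot"],q["q"])
w,PW=wrist();cv2.imwrite("pics/w1.png",w[:,:,::-1]);np.save("pics/w1.npy",PW)
E
```

```text
t: 0.72
eef_pos: [0.3798, 0.3675, 0.1945]
tool_rot: [-0.0, 0.143, 0.99, -0.0]
contact_force: [0.6, 0.1, 0.4]
gripper_width: 0.701
grasp_force: 0.0
t: 1.35
eef_pos: [0.4796, 0.1228, 0.1946]
tool_rot: [-0.0, 0.073, 0.997, 0.0]
contact_force: [1.0, 0.2, 0.2]
gripper_width: 0.701
grasp_force: 0.0
(array([640.2,  88.5]), array([93.4, 83.4]), 0.8) (array([661.5,  70.9]), array([138.9,  68.7]), 35.4)
(array([641.1,  -1.6]), array([93. , 86.4]), 0.8) (array([637.3,   7.2]), array([138.6,  39.9]), 47.6)
(array([641.8, -91.9]), array([85. , 95.5]), 88.3) (array([667.1, -68.8]), array([ 69.9, 138.5]), 50.8)
(array([ 643.3, -180.3]), array([95.3, 81.3]), 0.7) (array([ 648.3, -178.5]), array([ 73.5, 129.7]), 72.1)
[0.47961512 0.12277393 0.1946128 ] [-8.10058589e-05  7.28028079e-02  9.97346351e-01  2.05715108e-05] [-0.5650199   0.17801211  0.21374483  1.98816514 -0.0453688   0.97999096
  1.09579732]
```

View pics/w1.png

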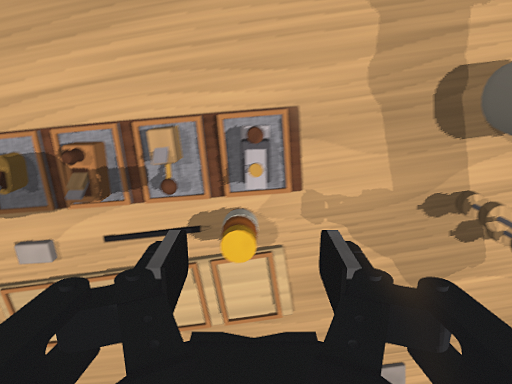

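The wrist view shows the block in its tray at (256,155), with the jar at (240,235) and the racks as expected. I'll cross-check the block's pose with the wrist depth.

```bash
python3 - <<'E'
from h import *
P=np.load("pics/w1.npy");Z=P[...,2]
for n,c in dict(block=(.473,.126),tail=(.4645,.0325),horn=(.464,-.057)).items():
    m=(np.abs(P[...,0]-c[0])<.045)&(np.abs(P[...,1]-c[1])<.033)&(Z>.022)&(Z<.07)
    v,u=np.where(m);print(n,m.sum(),rect(P,m),u.min(),u.max(),v.min(),v.max())
E
```

```text
block 1597 ([[440, 116], [502, 108], [505, 137], [444, 145]], array([472.6, 126.8]), array([29.4, 62.3]), 82.6) 242 271 125 188
tail 1364 ([[429, 21], [498, 18], [500, 45], [430, 48]], array([464.2,  33.1]), array([26.8, 69.5]), 87.1) 148 180 125 193
horn 2287 ([[431, -69], [493, -77], [497, -42], [435, -34]], array([463.8, -55.5]), array([35.4, 62.5]), 83.0) 62 107 142 201
```

```bash
python3 -m creep '[[0.4,-3,3,-50,0,0,0],[0.4,0,0,-50,0,0,0],[0.4,0,0,-45,0,0,0],[0.4,0,0,-25,0,0,0],[0.4,0,0,-8,0,0,0]]' 60; python3 -m creep '[[0.4,0,0,0,0,0,0],[-0.6,0,0,0,0,0,0],[-0.6,0,0,0,0,0,0],[-0.6,0,0,0,0,0,0],[-0.6,0,0,0,0,0,0]]' 60
```

```text
t: 2.02
eef_pos: [0.475, 0.1272, 0.0151]
tool_rot: [-0.001, 0.073, 0.997, -0.001]
contact_force: [0.4, 0.4, -0.1]
gripper_width: 0.705
grasp_force: 0.0
t: 2.65
eef_pos: [0.4766, 0.1276, 0.017]
tool_rot: [0.0, 0.073, 0.997, 0.0]
contact_force: [0.0, -0.7, -0.6]
gripper_width: 0.201
grasp_force: 0.0
```

```bash
python3 - <<'E'
from h import *
w,PW=wrist();cv2.imwrite("pics/w2.png",w[:,:,::-1])
s,_=read_camera("side")
cv2.imwrite("pics/s2.png",cv2.resize(s[110:240,130:310],None,fx=4,fy=4)[:,:,::-1])
E
```

```text
(no output)
```

View pics/w2.png

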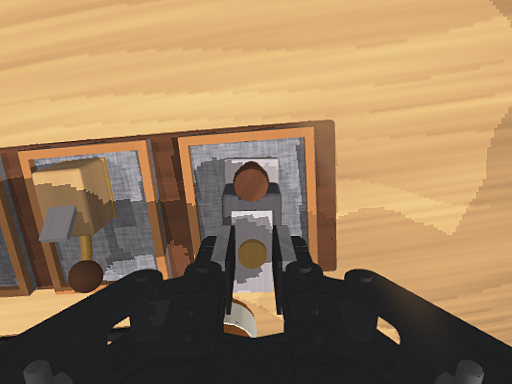

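View pics/s2.png

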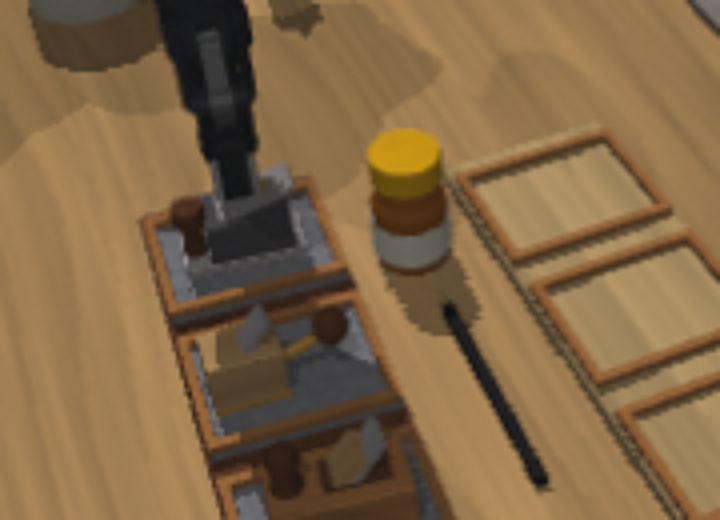

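The wrist view shows the pads at (235,260)/(278,260), narrower than the body's top edge (222–283, row 195). In the side crop the fingertip ends at (235,200), above the body. So the tips seem too high, and I'll measure them.

```bash
python3 - <<'E'
from h import *
np.set_printoptions(precision=4,suppress=True)
s,P=cloud("side")
for u,v in((188,150),(188,154),(188,157),(188,159),(188,161),(188,163),(188,166),(190,170),(195,168)): print(u,v,P[v,u],s[v,u])
w,Q=wrist()
for u,v in((228,240),(230,260),(231,280),(233,300),(234,310),(282,250),(279,270),(275,290)): print(u,v,Q[v,u],w[v,u])
print(get_obs()["eef_pos"])
E
```

```text
188 150 [0.4733 0.1068 0.0831] [22 23 24]
188 154 [0.4714 0.1045 0.0756] [22 21 23]
188 157 [0.4707 0.107  0.0665] [21 22 22]
188 159 [0.4701 0.1079 0.0609] [32 31 32]
188 161 [0.4717 0.1237 0.0427] [69 66 66]
188 163 [0.4699 0.1171 0.0433] [78 75 74]
188 166 [0.4678 0.1113 0.0409] [42 41 42]
190 170 [0.4699 0.1101 0.0303] [37 37 37]
195 168 [0.4806 0.1102 0.0314] [36 36 38]
228 240 [0.4637 0.1184 0.0733] [75 72 73]
230 260 [0.4662 0.1197 0.0857] [28 26 27]
231 280 [0.4763 0.1181 0.0825] [25 25 27]
233 300 [0.5367 0.1043 0.0047] [88 46 21]
234 310 [0.5369 0.1055 0.0154] [155 149 137]
282 250 [0.4664 0.139  0.083 ] [96 94 93]
279 270 [0.4698 0.1368 0.091 ] [37 34 36]
275 290 [0.485  0.1342 0.0796] [ 9 12 17]
[0.4764 0.1274 0.0167]
```

The fingertips really are at about z≈0.06 while the TCP reads 0.017, so the actual tips stand ~40 mm behind the reported TCP. I'll open and descend gently, watching force, then re-measure.

```bash
python3 -m creep '[[0.1,0,0,0,0,0,0],[0.1,0,0,0,0,0,0],[0.1,0,-1,-8,0,0,0],[0.1,0,-1,-8,0,0,0],[0.1,0,0,0,0,0,0]]' 60;  python3 - <<'E'
from h import *
np.set_printoptions(precision=4,suppress=True)
s,P=cloud("side")
w,Q=wrist()
for n,im,C in(("s",s,P),("w",w,Q)):
    m=(im.max(-1)<60)&(np.abs(C[...,0]-.475)<.03)&(np.abs(np.abs(C[...,1]-.126)-.034)<.014)&(C[...,2]>.016)&(C[...,2]<.12)
    z=np.sort(C[m][:,2]);print(n,len(z),z[:8],np.percentile(z,[5,20,50]))
cv2.imwrite("pics/s3.png",cv2.resize(s[100:230,130:310],None,fx=4,fy=4)[:,:,::-1])
E
```

```text
t: 3.48
eef_pos: [0.4756, 0.125, -0.0002]
tool_rot: [-0.001, 0.073, 0.997, -0.0]
contact_force: [0.1, 0.2, -0.0]
gripper_width: 0.55
grasp_force: 0.0
s 132 [0.0396 0.0401 0.0408 0.041  0.0415 0.0423 0.0431 0.0454] [0.0444 0.0532 0.0651]
w 16963 [0.0379 0.0384 0.0387 0.0389 0.039  0.039  0.0391 0.0391] [0.0553 0.0824 0.0941]
```

View pics/s3.png

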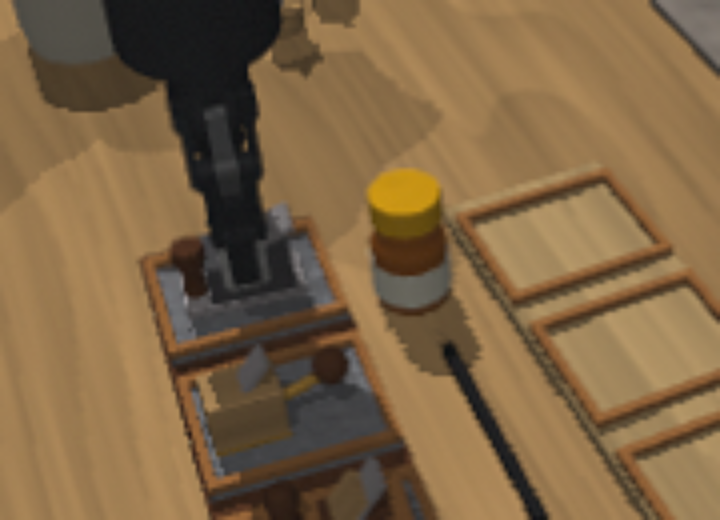

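The fingertip in the side crop at (240,280) is beside the body top, and the depth gives tip z≈0.039 at TCP 0. So I'll go about 18 mm lower and close.

```bash
python3 -m creep '[[0.1,1,1,-6,0,0,0],[0.1,0,0,-6,0,0,0],[0.1,0,0,-6,0,0,0],[0.1,0,0,0,0,0,0]]' 60; python3 -m creep '[[-0.6,0,0,0,0,0,0],[-0.6,0,0,0,0,0,0],[-0.6,0,0,0,0,0,0],[-0.6,0,0,0,0,0,0]]' 60
```

```text
t: 4.08
eef_pos: [0.4769, 0.1263, -0.0179]
tool_rot: [-0.001, 0.073, 0.997, -0.0]
contact_force: [-0.0, -0.9, -0.4]
gripper_width: 0.555
grasp_force: 0.0
t: 4.58
eef_pos: [0.4775, 0.1265, -0.017]
tool_rot: [0.0, 0.073, 0.997, 0.0]
contact_force: [-0.2, 0.8, 4.7]
gripper_width: 0.332
grasp_force: 59.7
```

Gripped at 60 N. Lift.

```bash
python3 -m creep '[[-0.6,0,0,15,0,0,0],[-0.6,0,0,30,0,0,0],[-0.6,0,0,35,0,0,0],[-0.6,0,0,30,0,0,0],[-0.6,0,0,0,0,0,0]]'; python3 - <<'E'
from h import *
w,Q=wrist()
cv2.imwrite("pics/w4.png",w[:,:,::-1])
np.save("pics/w4.npy",Q)
E
```

```text
t: 5.2
eef_pos: [0.4791, 0.1271, 0.0953]
tool_rot: [0.002, 0.073, 0.997, 0.001]
contact_force: [0.6, -0.0, -1.9]
gripper_width: 0.338
grasp_force: 59.5
```

View pics/w4.png

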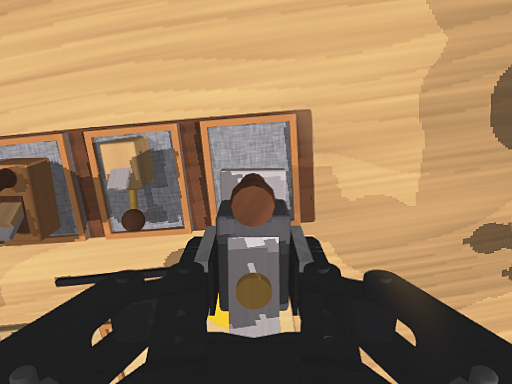

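The block hangs straight between the pads (253,250), lifted clear of its now-empty tray. Carry it to the −y end bay.

```bash
python3 -m creep '[[-0.6,24,-44.5,0,0,0,0.022],[-0.6,24,-44.5,0,0,0,0.022],[-0.6,24,-44.5,0,0,0,0.022],[-0.6,24,-44.5,0,0,0,0.022]]'; python3 -m creep '[[-0.6,24,-44.5,0,0,0,0.022],[-0.6,24,-44.5,0,0,0,0.022],[-0.6,24,-44.5,0,0,0,0.022],[-0.6,0,0,0,0,0,0]]'; python3 - <<'E'
from h import *
o=get_obs();w=o["tool_rot"];print(o["eef_pos"],np.degrees(2*np.arctan2(w[2],w[1]))-90,o["q"])
E
```

```text
t: 5.75
eef_pos: [0.5728, -0.0528, 0.0911]
tool_rot: [-0.001, 0.029, 1.0, 0.0]
contact_force: [1.5, 1.1, -2.5]
gripper_width: 0.34
grasp_force: 59.4
t: 6.25
eef_pos: [0.6447, -0.1908, 0.0909]
tool_rot: [-0.001, -0.0, 1.0, -0.001]
contact_force: [-1.1, -0.5, -3.1]
gripper_width: 0.338
grasp_force: 59.7
[ 0.64472039 -0.19083221  0.09087548] 90.04929391198999 [ 0.03001357  0.58446708  0.23354879  1.66196798 -0.15756966  0.91500098
  1.89426735]
```

```bash
python3 -m creep '[[-0.6,3,7,-40,0,0,0.01],[-0.6,0,0,-35,0,0,0],[-0.6,0,0,-20,0,0,0],[-0.6,0,0,-8,0,0,0],[-0.6,0,0,0,0,0,0]]'
```

```text
t: 6.88
eef_pos: [0.6485, -0.1781, -0.0102]
tool_rot: [-0.0, -0.009, 1.0, -0.0]
contact_force: [0.9, -0.5, -2.6]
gripper_width: 0.337
grasp_force: 59.7
```

```bash
python3 -m creep '[[-0.6,0,-5,0,0,0,-0.01],[-0.6,0,0,-3,0,0,0],[-0.6,0,0,-2,0,0,0],[-0.6,0,0,-1,0,0,0],[-0.6,0,0,0,0,0,0]]'
```

```text
t: 7.5
eef_pos: [0.6484, -0.1829, -0.0164]
tool_rot: [-0.0, -0.004, 1.0, 0.0]
contact_force: [0.2, 0.2, -1.4]
gripper_width: 0.337
grasp_force: 59.7
```

```bash
python3 -m creep '[[-0.6,0,0,-1,0,0,0],[0.1,0,0,0,0,0,0],[0.1,0,0,0,0,0,0],[0.1,0,0,20,0,0,0],[0.1,0,0,40,0,0,0]]'; python3 -m creep '[[0.1,0,0,45,0,0,0],[0.1,-33,36,0,0,0,-0.012],[0.1,-33,36,0,0,0,-0.012],[0.1,-33,36,0,0,0,-0.012],[0.1,-33,36,0,0,0,-0.012]]';python3 -m creep '[[0.1,-33,36,0,0,0,-0.012],[0.1,-33,36,0,0,0,-0.012],[0.1,0,0,0,0,0,0]]'
cat > chk.py <<'E'
from h import *
np.set_printoptions(precision=4,suppress=True)
s,P=cloud("top");Z=P[...,2]
for i,(a,b) in enumerate(((163,214),(215,267),(268,320),(321,372))):
    m=np.zeros(Z.shape,bool);m[108:174,a-4:b+4]=1;m&=(Z>.022)&(Z<.07)
    if m.sum()>30: print("bay",i,m.sum(),rect(P,m),np.nanmax(Z[m]))
for n,c in dict(block=(.473,.126),tail=(.4645,.0325),horn=(.464,-.057),thumb=(.452,-.146)).items():
    m=(np.abs(P[...,0]-c[0])<.045)&(np.abs(P[...,1]-c[1])<.033)&(Z>.022)&(Z<.07)
    if m.sum()>30: print(n,m.sum(),rect(P,m)[1:])
o=get_obs();w=o["tool_rot"];print(o["eef_pos"],np.degrees(2*np.arctan2(w[2],w[1]))-90)
E
python3 chk.py
```

```text
t: 8.12
eef_pos: [0.6474, -0.1828, 0.043]
tool_rot: [-0.001, -0.004, 1.0, 0.0]
contact_force: [0.6, -0.9, -0.3]
gripper_width: 0.549
grasp_force: 0.0
t: 8.75
eef_pos: [0.5161, -0.038, 0.0892]
tool_rot: [0.001, 0.021, 1.0, 0.0]
contact_force: [1.2, 0.9, 0.0]
gripper_width: 0.552
grasp_force: 0.0
t: 9.12
eef_pos: [0.4486, 0.0356, 0.0888]
tool_rot: [-0.0, 0.03, 1.0, 0.001]
contact_force: [0.5, 0.1, 0.1]
gripper_width: 0.548
grasp_force: 0.0
bay 3 635 ([[613, -169], [614, -199], [674, -198], [673, -167]], array([ 643.5, -183.3]), array([60.6, 30.8]), 1.3) 0.05478719078898875
tail 89 (array([478.8,  23.2]), array([45.3, 12.7]), 22.3)
horn 795 (array([463.8, -56.9]), array([34.1, 62.3]), 82.2)
thumb 305 (array([ 451.9, -146. ]), array([21., 40.]), 79.4)
[0.4505 0.0341 0.089 ] 86.4490833416692
```

The block sits centred and flat in the end bay. Now the tail plane.

```bash
python3 -m creep '[[0.1,-2,0,-40,0,0,0.008],[0.1,0,0,-40,0,0,0],[0.1,0,0,-20,0,0,0],[0.1,0,0,-6,0,0,0],[0.1,0,0,0,0,0,0]]'; python3 -m creep '[[-0.7,0,0,0,0,0,0],[-0.7,0,0,0,0,0,0],[-0.7,0,0,0,0,0,0],[-0.7,0,0,0,0,0,0]]' 50
```

```text
t: 9.8
eef_pos: [0.4494, 0.0323, -0.0179]
tool_rot: [0.0, 0.029, 1.0, -0.0]
contact_force: [-0.2, -0.2, 0.0]
gripper_width: 0.548
grasp_force: 0.0
t: 10.3
eef_pos: [0.4497, 0.033, -0.0171]
tool_rot: [0.001, 0.029, 1.0, 0.0]
contact_force: [-0.6, -1.2, 6.6]
gripper_width: 0.293
grasp_force: 49.7
```

```bash
python3 -m creep '[[-0.7,0,0,15,0,0,0],[-0.7,0,0,35,0,0,0],[-0.7,0,0,50,0,0,0],[-0.7,0,0,5,0,0,0]]'; python3 -m creep '[[-0.7,35.5,-25,0,0,0,0.012],[-0.7,35.5,-25,0,0,0,0.012],[-0.7,35.5,-25,0,0,0,0.012],[-0.7,35.5,-25,0,0,0,0.012],[-0.7,35.5,-25,0,0,0,0.012]]'; python3 -m creep '[[-0.7,0,0,0,0,0,0],[-0.7,0,0,0,0,0,0]]'
```

```text
t: 10.8
eef_pos: [0.4509, 0.0335, 0.0905]
tool_rot: [0.003, 0.028, 1.0, 0.001]
contact_force: [0.4, -0.4, -1.6]
gripper_width: 0.295
grasp_force: 49.2
t: 11.42
eef_pos: [0.6262, -0.0926, 0.0861]
tool_rot: [-0.001, -0.002, 1.0, 0.0]
contact_force: [-0.4, 0.3, -0.7]
gripper_width: 0.291
grasp_force: 49.3
t: 11.68
eef_pos: [0.6246, -0.0915, 0.0859]
tool_rot: [-0.001, -0.002, 1.0, 0.0]
contact_force: [0.1, 0.4, -0.6]
gripper_width: 0.291
grasp_force: 49.3
```

```bash
python3 -m creep '[[-0.7,2,0,-40,0,0,0.0],[-0.7,0,0,-35,0,0,0],[-0.7,0,0,-18,0,0,0],[-0.7,0,0,-5,0,0,0],[-0.7,0,0,0,0,0,0]]'; python3 -m creep '[[-0.7,0,0,-2,0,0,0],[-0.7,0,0,0,0,0,0]]'
```

```text
t: 12.3
eef_pos: [0.6283, -0.0919, -0.0106]
tool_rot: [0.0, -0.002, 1.0, 0.0]
contact_force: [0.6, -0.5, -0.8]
gripper_width: 0.296
grasp_force: 49.3
t: 12.55
eef_pos: [0.6284, -0.0921, -0.0125]
tool_rot: [0.001, -0.002, 1.0, -0.0]
contact_force: [0.1, -0.6, -1.9]
gripper_width: 0.294
grasp_force: 49.3
```

```bash
python3 -m creep '[[-0.7,0,0,-3,0,0,0],[-0.7,0,0,-1,0,0,0],[-0.7,0,0,0,0,0,0]]'; python3 -m creep '[[0.1,0,0,0,0,0,0],[0.1,0,0,0,0,0,0],[0.1,0,0,20,0,0,0],[0.1,0,0,40,0,0,0],[0.1,0,0,45,0,0,0]]'; python3 -m creep '[[0.2,-41,9,0,0,0,-0.034],[0.2,-41,9,0,0,0,-0.034],[0.2,-41,9,0,0,0,-0.034],[0.2,-41,9,0,0,0,-0.034],[0.2,0,0,0,0,0,0]]'; python3 chk.py
```

```text
t: 12.92
eef_pos: [0.6279, -0.092, -0.017]
tool_rot: [-0.0, -0.002, 1.0, 0.0]
contact_force: [-1.4, 0.5, 3.4]
gripper_width: 0.29
grasp_force: 49.7
t: 13.55
eef_pos: [0.6278, -0.0921, 0.0897]
tool_rot: [-0.0, -0.002, 1.0, -0.0]
contact_force: [0.4, -0.2, -0.1]
gripper_width: 0.553
grasp_force: 0.0
t: 14.18
eef_pos: [0.461, -0.0555, 0.0885]
tool_rot: [-0.001, 0.066, 0.998, 0.001]
contact_force: [0.7, -0.3, 0.9]
gripper_width: 0.598
grasp_force: 0.0
bay 2 495 ([[608, -80], [608, -106], [679, -106], [679, -80]], array([643.6, -93.1]), array([70.5, 26.2]), 0.3) 0.05499455334828596
bay 3 635 ([[613, -169], [614, -200], [674, -198], [673, -167]], array([ 643.6, -183.4]), array([60.8, 31. ]), 1.8) 0.05405854949617395
[ 0.4636 -0.0558  0.0889] 82.41706299326884
```

The tail plane is well placed too. Before the tall horn, I'll check the clearance of the gripper's body.

```bash
python3 - <<'E'
from h import *
np.set_printoptions(precision=4,suppress=True)
s,P=cloud("side");e=get_obs()["eef_pos"];print(e)
D=P-e
for z in range(20,200,10):
    m=(s.max(-1)<110)&(D[...,2]*1e3>=z)&(D[...,2]*1e3<z+10)&(np.abs(D[...,0])<.07)&(np.abs(D[...,1])<.07)
    if m.sum(): print(z,m.sum(),D[m].min(0)*1e3,D[m].max(0)*1e3)
E
```

```text
[ 0.4651 -0.056   0.089 ]
40 37 [-16.6229 -39.1972  40.4768] [ 3.9947 26.7357 49.8099]
50 76 [-16.9945 -41.3695  50.0215] [  4.5174 -26.8892  59.9862]
60 59 [-16.0198 -41.6879  60.0931] [  4.0367 -30.6164  69.9474]
70 14 [-8.1247 23.6747 70.2434] [ 0.5792 32.0174 77.8949]
80 17 [-21.1623 -58.5875  81.1906] [  2.1928 -33.08    89.7393]
90 140 [-22.3805 -61.3872  90.0305] [ 4.8114 25.2895 99.9503]
100 69 [-22.6981 -63.683  100.3743] [  6.8596  47.9002 109.9685]
110 156 [-22.7711 -65.5591 110.0664] [ 10.6067  -6.0738 119.7995]
120 173 [-22.4064 -67.4536 120.0151] [ 17.0936  13.234  129.8377]
130 245 [-24.1484 -69.5656 130.0034] [ 14.1534  11.638  139.9749]
140 423 [-23.6419 -69.4384 140.0459] [ 14.1226  -8.3847 149.9799]
150 141 [-17.68   -42.8779 150.1105] [  4.5557 -19.4257 159.9132]
160 195 [-39.7661 -39.5498 160.3391] [ 28.8044   0.0604 169.9966]
170 386 [-39.7209 -40.0873 170.0267] [ 30.4428  -0.5588 179.9602]
180 434 [-39.6177 -40.4609 180.0098] [ 31.7248   1.1014 189.962 ]
190 449 [-39.7767 -39.8827 190.0026] [ 31.9105   1.7148 199.9726]
```

Clearance is ample. Grip the horn.

```bash
python3 -m creep '[[0.2,2,-1,-40,0,0,0],[0.2,0,0,-40,0,0,0],[0.2,0,0,-20,0,0,0],[0.2,0,0,-5,0,0,0],[0.2,0,0,0,0,0,0]]'; python3 -m creep '[[-0.5,0,0,0,0,0,0],[-0.5,0,0,0,0,0,0],[-0.5,0,0,0,0,0,0],[-0.5,0,0,0,0,0,0]]' 50
```

```text
t: 14.9
eef_pos: [0.4671, -0.0573, -0.0169]
tool_rot: [0.0, 0.066, 0.998, -0.0]
contact_force: [0.2, -0.4, 0.8]
gripper_width: 0.599
grasp_force: 0.0
t: 15.4
eef_pos: [0.4672, -0.0571, -0.0161]
tool_rot: [0.001, 0.066, 0.998, 0.0]
contact_force: [-0.5, -0.9, 6.3]
gripper_width: 0.386
grasp_force: 50.5
```

```bash
python3 -m creep '[[-0.5,0,0,15,0,0,0],[-0.5,0,0,35,0,0,0],[-0.5,0,0,50,0,0,0],[-0.5,0,0,5,0,0,0]]'; python3 -m creep '[[-0.5,44,14,0,0,0,0.036],[-0.5,44,14,0,0,0,0.036],[-0.5,44,14,0,0,0,0.036],[-0.5,44,14,0,0,0,0.036],[-0.5,0,0,0,0,0,0]]'; python3 -m creep '[[-0.5,0,0,0,0,0,0]]'
```

```text
t: 15.9
eef_pos: [0.4684, -0.0571, 0.0914]
tool_rot: [0.003, 0.066, 0.998, 0.001]
contact_force: [-0.2, 0.1, -0.4]
gripper_width: 0.388
grasp_force: 50.1
t: 16.52
eef_pos: [0.6441, 0.0012, 0.0869]
tool_rot: [0.0, -0.007, 1.0, 0.0]
contact_force: [-0.1, -0.2, -1.4]
gripper_width: 0.382
grasp_force: 50.0
t: 16.65
eef_pos: [0.6404, -0.0014, 0.0868]
tool_rot: [-0.001, -0.005, 1.0, -0.0]
contact_force: [-0.7, 0.1, -2.0]
gripper_width: 0.383
grasp_force: 50.0
```

```bash
python3 -m creep '[[-0.5,2,0,-40,0,0,0.0],[-0.5,0,0,-35,0,0,0],[-0.5,0,0,-18,0,0,0],[-0.5,0,0,-5,0,0,0],[-0.5,0,0,0,0,0,0]]'; python3 -m creep '[[-0.5,0,0,-2,0,0,0],[-0.5,0,0,0,0,0,0]]'
```

```text
t: 17.27
eef_pos: [0.6443, -0.0013, -0.0095]
tool_rot: [0.0, -0.005, 1.0, 0.0]
contact_force: [-0.1, 0.1, -1.2]
gripper_width: 0.388
grasp_force: 50.0
t: 17.52
eef_pos: [0.6445, -0.001, -0.0115]
tool_rot: [0.001, -0.006, 1.0, 0.0]
contact_force: [-0.4, -1.3, -1.2]
gripper_width: 0.385
grasp_force: 50.0
```

```bash
python3 -m creep '[[-0.5,0,0,-3,0,0,0],[-0.5,0,0,-1.5,0,0,0],[-0.5,0,0,0,0,0,0]]'; python3 -m creep '[[0.2,0,0,0,0,0,0],[0.2,0,0,0,0,0,0],[0.2,0,0,20,0,0,0],[0.2,0,0,40,0,0,0],[0.2,0,0,45,0,0,0]]'; python3 -m creep '[[0.1,-38.5,-29,0,0,0,-0.0366],[0.1,-38.5,-29,0,0,0,-0.0366],[0.1,-38.5,-29,0,0,0,-0.0366],[0.1,-38.5,-29,0,0,0,-0.0366],[0.1,-38.5,-29,0,0,0,-0.0366]]';python3 -m creep '[[0.1,0,0,0,0,0,0]]'; python3 chk.py
```

```text
t: 17.9
eef_pos: [0.644, -0.001, -0.0161]
tool_rot: [-0.0, -0.006, 1.0, 0.0]
contact_force: [-2.3, -0.5, 6.6]
gripper_width: 0.387
grasp_force: 50.8
t: 18.52
eef_pos: [0.6438, -0.0011, 0.0902]
tool_rot: [-0.0, -0.006, 1.0, -0.0]
contact_force: [0.2, 0.4, -0.2]
gripper_width: 0.6
grasp_force: 0.0
t: 19.15
eef_pos: [0.4508, -0.1471, 0.0895]
tool_rot: [0.001, 0.086, 0.996, 0.0]
contact_force: [0.2, -0.5, 1.1]
gripper_width: 0.545
grasp_force: 0.0
t: 19.27
eef_pos: [0.4485, -0.1485, 0.0893]
tool_rot: [-0.0, 0.089, 0.996, 0.0]
contact_force: [0.2, 0.4, 0.3]
gripper_width: 0.548
grasp_force: 0.0
bay 1 769 ([[609, 14], [610, -20], [672, -19], [671, 14]], array([640.4,  -2.6]), array([61.8, 33.3]), 0.6) 0.06593565099344278
bay 2 494 ([[608, -80], [609, -106], [679, -105], [678, -79]], array([643.6, -92.6]), array([70.3, 26.2]), 1.2) 0.05659722813974444
bay 3 633 ([[613, -169], [614, -200], [675, -198], [674, -167]], array([ 643.7, -183.1]), array([60.8, 31. ]), 2.0) 0.05506533784825285
thumb 64 (array([ 466.7, -146.3]), array([ 9.6, 19.8]), 6.4)
[ 0.4509 -0.1471  0.0894] 79.98617948163422
```

```bash
python3 -m creep '[[0.1,4,1,-40,0,0,0],[0.1,0,0,-40,0,0,0],[0.1,0,0,-20,0,0,0],[0.1,0,0,-7,0,0,0],[0.1,0,0,0,0,0,0]]'; python3 -m creep '[[-0.8,0,0,0,0,0,0],[-0.8,0,0,0,0,0,0],[-0.8,0,0,0,0,0,0],[-0.8,0,0,0,0,0,0]]' 50
```

```text
t: 19.95
eef_pos: [0.4564, -0.1447, -0.0185]
tool_rot: [0.0, 0.085, 0.996, 0.0]
contact_force: [0.1, -0.3, 0.4]
gripper_width: 0.551
grasp_force: 0.0
t: 20.45
eef_pos: [0.4566, -0.1451, -0.0177]
tool_rot: [0.001, 0.086, 0.996, 0.0]
contact_force: [-1.0, 0.9, 6.7]
gripper_width: 0.245
grasp_force: 49.4
```

```bash
python3 -m creep '[[-0.8,0,0,15,0,0,0],[-0.8,0,0,35,0,0,0],[-0.8,0,0,50,0,0,0],[-0.8,0,0,5,0,0,0]]'; python3 -m creep '[[-0.8,27,34,0,0,0,0.026],[-0.8,27,34,0,0,0,0.026],[-0.8,27,34,0,0,0,0.026],[-0.8,27,34,0,0,0,0.026],[-0.8,27,34,0,0,0,0.026]]'; python3 -m creep '[[-0.8,27,34,0,0,0,0.026],[-0.8,27,34,0,0,0,0.026],[-0.8,0,0,0,0,0,0],[-0.8,0,0,0,0,0,0]]'
```

```text
t: 20.95
eef_pos: [0.4578, -0.1456, 0.09]
tool_rot: [0.003, 0.086, 0.996, 0.0]
contact_force: [0.4, -0.5, -2.6]
gripper_width: 0.241
grasp_force: 49.2
t: 21.58
eef_pos: [0.5904, 0.0261, 0.0857]
tool_rot: [-0.001, 0.02, 1.0, -0.0]
contact_force: [-0.4, -0.3, -1.6]
gripper_width: 0.245
grasp_force: 49.2
t: 22.08
eef_pos: [0.6433, 0.0921, 0.0854]
tool_rot: [-0.001, -0.005, 1.0, -0.001]
contact_force: [0.8, -0.3, -1.4]
gripper_width: 0.241
grasp_force: 49.2
```

```bash
python3 -m creep '[[-0.8,0,0,-40,0,0,0.0],[-0.8,0,0,-35,0,0,0],[-0.8,0,0,-18,0,0,0],[-0.8,0,0,-5,0,0,0],[-0.8,0,0,0,0,0,0]]'; python3 -m creep '[[-0.8,0,0,-2,0,0,0],[-0.8,0,0,-2,0,0,0],[-0.8,0,0,-1.5,0,0,0],[-0.8,0,0,0,0,0,0]]'
```

```text
t: 22.7
eef_pos: [0.645, 0.0926, -0.011]
tool_rot: [0.0, -0.005, 1.0, 0.0]
contact_force: [0.5, 0.4, -1.2]
gripper_width: 0.246
grasp_force: 49.1
t: 23.2
eef_pos: [0.6444, 0.093, -0.0173]
tool_rot: [-0.0, -0.005, 1.0, 0.0]
contact_force: [-0.0, -0.6, -1.5]
gripper_width: 0.244
grasp_force: 49.1
```

Release, retreat upward and away, then inspect.

```bash
python3 -m creep '[[-0.8,0,0,-1,0,0,0],[0.1,0,0,0,0,0,0],[0.1,0,0,0,0,0,0],[0.1,0,0,20,0,0,0],[0.1,0,0,40,0,0,0]]'; python3 -m creep '[[0.1,0,0,50,0,0,0],[0.1,-10,50,20,0,0,0],[0.1,-10,50,0,0,0,0],[0.1,-10,50,0,0,0,0],[0.1,-10,50,0,0,0,0]]';  python3 -m creep '[[0.1,-20,40,0,0,0,0],[0.1,0,0,0,0,0,0]]'; python3 chk.py; python3 - <<'E'
from h import *
p,_=read_camera("top");cv2.imwrite("pics/t9.png",cv2.resize(p[100:290,120:390],None,fx=2.9,fy=2.9,interpolation=cv2.INTER_CUBIC)[:,:,::-1])
E
```

```text
t: 23.82
eef_pos: [0.6433, 0.0928, 0.042]
tool_rot: [-0.001, -0.005, 1.0, -0.0]
contact_force: [1.4, -0.3, 0.9]
gripper_width: 0.552
grasp_force: 0.0
t: 24.45
eef_pos: [0.6045, 0.2947, 0.1136]
tool_rot: [0.001, -0.005, 1.0, 0.001]
contact_force: [0.9, -0.1, -0.7]
gripper_width: 0.555
grasp_force: 0.0
t: 24.7
eef_pos: [0.5816, 0.339, 0.1129]
tool_rot: [-0.0, -0.009, 1.0, 0.002]
contact_force: [-0.4, -1.1, 0.5]
gripper_width: 0.551
grasp_force: 0.0
bay 0 337 ([[619, 103], [620, 80], [662, 81], [661, 104]], array([640.5,  92.1]), array([42.1, 22.4]), 1.2) 0.055422638989468975
bay 1 767 ([[609, 14], [610, -20], [672, -19], [671, 14]], array([640.5,  -2.7]), array([62.1, 33.1]), 0.6) 0.0664503186769424
bay 2 494 ([[608, -80], [608, -107], [679, -106], [679, -80]], array([643.5, -93.2]), array([70.4, 26.4]), 0.3) 0.055776391642578416
bay 3 631 ([[613, -169], [614, -200], [674, -198], [673, -167]], array([ 643.4, -183.4]), array([60.3, 31.2]), 1.3) 0.05444877173862872
[0.5834 0.3356 0.1129] 90.82202077075942
```

View pics/t9.png

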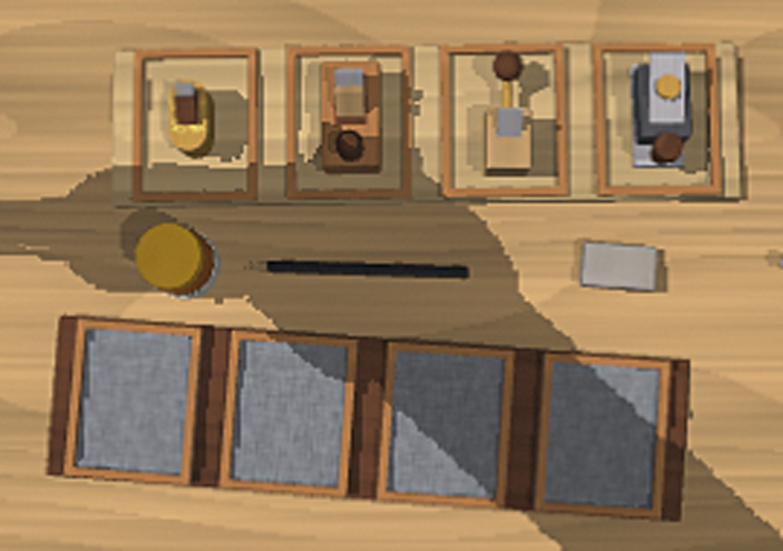

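All four planes are flat in their bays: thumb (190,118), horn (350,118), tail (508,115), block (662,110). Old rack is empty and the jar, pencil and wax are undisturbed.

```bash
python3 -c "from station import *;print(hand_in())"
```

```text
the job is handed in; nothing more can be done
None
```

The four planes are in the new rack in reverse order (thumb, horn, tail, block from the left), each flat and lengthwise in its own bay, and the job is handed in at about 25 s.

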